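# Slide the handset home and hold the start pair

### The arm

A 6-joint arm with a two-finger parallel gripper is mounted at the origin on the work surface. World frame = base frame: x ahead of the robot, y to its left, z up, the work surface at z = 0. Lengths are in mm, angles in rad, forces in N, time in s.
With the tool pointing down it reaches from about 350 to 875 mm from the base axis. Payload 15.5 kg.
Tool frame: the origin (TCP) lies midway between the tips of the shut fingers; the grasp point (between the pads) lies robot.tcp_to_grasp behind it (robot.tcp_to_grasp is the distance from the TCP to the grasp point, in mm); x points along the fingers, y is the direction in which the jaws open and shut, and the axes are right-handed (so a half turn about x gives the same grasp; the last joint's range is limited). The gripper opens to 85 mm and grips with 20 to 120 N. Pads are 22 mm wide; open, the fingers measure 114 mm over their backs; the gripper's body (76 mm by 85 mm) begins 54 mm behind the grasp point. The pads swing forward as they close: fully open they stand 13 mm farther back than shut.
Start: joints at [1.06, 0.494, 1.345, -0, 1.302, -0.096], TCP at [251.875, 572.001, 231.277] pointing down, gripper open.
Joint ranges: [-2.91, 2.91], [-0.82, 2.16], [0.22, 2.67], [-1.22, 4.37], [0.12, 2.79], [-3.08, 3.08]. Speed limits (rad/s): [1.89, 1.89, 2.57, 3.01, 3.01, 3.01].

### API

Orientations are given as a unit quaternion [w, x, y, z].
In Python, from workcell import robot gives the robot as it stands. The module is installed in compiled form; this text tells all that it offers.
- The arm moves only by the shell command python3 -m inch 'ROWS' [FORCE]. ROWS is text: rows parted by semicolons, each of 7 numbers parted by spaces: the shift along the tool's x, y, z scaled (see below), then the turn, a rotation vector about the tool's x, y, z scaled (see below), then the opening, from -1 (shut) to 1 (fully open), so that 0 is half open. In form: dx dy dz ax ay az claw; .... A call has 1 to 5 rows; each row is the pose to reach, as a shift and turn from the pose measured when the call began, along the tool's axes at that moment, turning the shorter way round; what a row does not reach only later rows make up. The controller multiplies each number of a shift by 0.4 m and each number of a turn by pi rad. A row lasts 1/8 s, in which the tool goes at most 62.5 mm and 10.7 degrees, less where a joint would pass 70% of its speed; a pose out of reach is approached as far as the arm can. A call with a number of a shift or a turn outside -1 to 1 is refused whole. A call with a gripper value outside its range is refused whole. The fingers move at their own pace and stop on an object; FORCE is the grip in N (left out, the last holds). Time passes only in rows, so rows that repeat a pose let the fingers close. It gives the time, the measured TCP pose, the force and the opening at its end, in the units of the state.
- robot.observe(): the state, without advancing time (a new reading comes with each control period).
- robot.snapshot(name): name is "scene" or "top" or "wrist"; returns (picture, depth): 400x640x3 uint8, red, green, blue; 400x640 float32, mm along the optical axis (not along the pixel's ray), 0 where there is no reading.
- robot.camera_model(name): a dict with "fx", "fy", "cx", "cy" (pixels), "world_from_camera" (4x4, takes a point from camera to world coordinates); the wrist camera has in their place "tool_from_camera" (4x4, takes a point from camera to tool coordinates, whose origin is the TCP and whose axes are the tool frame's). Camera axes: x right, y down, z forward; pixel columns grow to the right and rows downward; lengths in mm; the calibration is good to about 2 mm. The wrist camera is an equidistant fisheye: a pixel r from the principal point sees the ray r / f radians off the axis. A picture is of the moment at which its call begins: read the wrist's pose just before it. camera_model takes no time and is no camera call.
- robot.finish_job(): hands the job in, once; it reports no verdict.
The state is a dict: "time": time; "joints": joint angles; "dq": joint speeds; "effort": joint torques, N m; "eef_pos": TCP position; "eef_rot": TCP orientation; "ft_force": force on the tool from outside, world axes, zero at the start; "torque": the same for the moment, N m; "gripper_width": finger opening in mm.
Only numpy, scipy, OpenCV 4.12 (cv2) and the standard library are available. Lean on these libraries where they do the work, as an engineer would, in place of code of your own. Each camera call takes 0.05 s, during which the arm holds its last target. There are 200 camera calls.

### The job

With the fingertips, push the grey handset with the yellow ends along the bed of the tester until it is fully home against the orange stop under the blue test head. Then, with the handset home, press the two green start buttons on the control box together, one fingertip on each, keep both pressed right down for at least two seconds, and let go. Do not pick anything up, keep off the red stop button, and leave the control box and the other things on the bench where they are.

Things in the scene. Friction and masses are not known exactly. Their poses are not given: they have to be found in the camera images.
- tester: Function tester fixed to the bench: grey base plate 340 x 160 mm (x by y), 30 mm high; its top is the bed. Origin: centre of the underside. The handset slides along the tester's own +x, away from the robot, between two aluminium rails 12 mm high, 8 mm wide, inner faces at y = -40.5 and +40.5 mm, from x = -130 to +125 mm. Near end of the bed open.
- stop_face (a point): Middle of the face of the orange stop: 125 mm along x from the tester's origin, 15 mm above the bed; the stop is 30 mm high.
- head (a point): Centre of the underside of the blue test head, which bridges the bed on dark posts from x = 65 to 165 mm of the tester; underside 75 mm, top 130 mm above the bench.
- home (a point): Point fixed in the tester at x = +50, y = 0, z = 30 mm (on the bed), axes as the tester's: the handset's origin lies here when it is fully home.
- handset: Loose grey handheld terminal with yellow ends, dark screen and white keys, 150 x 75 x 24 mm (x by y by z), about 0.3 kg. Lies screen up between the rails, x along the tester's x, 50 to 90 mm short of home at the start. Origin: centre of its underside; near end face at x = -75 mm, 90 mm clear of the test head when home. Sliding friction 2 to 8 N. Only to be pushed.
- pod: Control box standing loose, left or right of the tester: white, dark top plate, 140 x 120 x 45 mm (x by y by z), about 1 kg. Origin: centre of its underside. On top, two green start buttons at x = -32 mm, y = +30 and -30 mm, and a red stop button on a yellow collar at x = +38 mm, y = 0 (cap 34 mm across, top 67 mm above the bench).
- pair_mid (a point): Point on the control box midway between the two green buttons, level with their unpressed tops (69 mm above the bench). Its y axis is the line through the two buttons; its x axis points to the red button.
- start_l_top (a point): Centre of the top of the green button at the box's y = +30 mm: flat cap 30 mm across, standing 12 mm proud of a black collar 46 mm across. It moves with the cap.
- start_r_top (a point): The same for the green button at the box's y = -30 mm; the two caps are 60 mm apart, centre to centre.
- start_l (a joint): How far that green button is pressed, in m: 0 up, 0.008 fully down. Springs back. It takes about 1.4 N to start it and 4.5 N to hold it fully down (9 N for the two).
- start_r (a joint): The same for the other green button.
- stop (a joint): How far the red stop button is pressed, in m: 0 up, 0.006 fully down. To be left alone.
- spare: Bystander: loose black handset with red ends, 150 x 75 x 24 mm, lying on the bench. Origin: centre of its underside.
- tray: Bystander: blue parts tray with small parts, 130 x 110 x 40 mm, on the other side of the tester from the control box. Origin: centre of its underside.
- battery: Bystander: black battery pack with a blue band, 60 x 38 x 16 mm. Origin: centre of its underside.
- driver: Bystander: screwdriver lying along its own x.
- jar: Bystander: small jar 52 mm across, 65 mm high. Origin: centre of its underside.
- spray: Bystander: spray can 52 mm across, 160 mm high. Origin: centre of its underside.
- parcel: Bystander: small taped carton 120 x 90 x 60 mm. Origin: centre of its underside.

How it is judged (in metres and radians):
On the way, in this order (a step that is already met when the one before it is completed fails the run):
1. the handset is fully home against the stop (within 3 mm) and at rest (x of handset in the frame of home above -0.003 m and linear speed of handset below 0.01 m/s), for 0.2 s.
2. with the handset home, both green buttons are pressed down by the fingers (6 of 8 mm or more) together for two seconds (value of joint each of start_l, start_r above 0.006 m and contact force between the fingers and pod above 4 N and x of handset in the frame of home above -0.004 m), for 1.9 s.
At the end, for the whole second after the job is handed in: The handset lies on the bed within 4 mm of home, at rest; both green buttons and the red one are up (within 1.5 mm); the control box stands flat within 25 mm of where it was, and every bystander within 20 mm (x of handset in the frame of home above -0.004 m and z of handset in the frame of home below 0.004 m and linear speed of each of handset, pod below 0.01 m/s and value of joint each of start_l, start_r, stop below 0.0015 m and distance of pod from where it was at the start of the episode below 0.025 m and angle between pod's own z axis and vertical below 0.05 rad and distance of each of spare, tray, battery, driver, jar, spray, parcel from where it was at the start of the episode below 0.02 m); the robot touches nothing.
It fails at once if a green button is pressed (over 3 mm) before the handset is home (within 6 mm) (value of joint any of start_l, start_r above 0.003 m and x of handset in the frame of home below -0.006 m).
It fails at once if one green button is pressed down (over 6 mm) while the other is still up (under 1.5 mm) ((value of joint start_l above 0.006 m and value of joint start_r below 0.0015 m) or (value of joint start_r above 0.006 m and value of joint start_l below 0.0015 m)).
It fails at once if the handset is lifted (over 12 mm) or tipped (over 0.2 rad) (z of handset in the frame of home above 0.012 m or angle between handset's own z axis and vertical above 0.2 rad).
It fails at once if the control box is shifted over 25 mm, lifted over 10 mm or tipped over 0.15 rad (distance of pod from where it was at the start of the episode above 0.025 m or height (world z) of pod above 0.01 m or angle between pod's own z axis and vertical above 0.15 rad).
It fails at once if the red stop button is pressed over 2 mm, or a bystander is moved over 20 mm (value of joint stop above 0.002 m or distance of any of spare, tray, battery, driver, jar, spray, parcel from where it was at the start of the episode above 0.02 m).
It also fails if it takes over 58 s, if anything falls off the work surface, if the arm or the gripper's body presses on something with over 40 N, if the wrist force passes 120 N, or if a joint passes its speed limit or range.

## Working session

There is one attempt and no reset: what is moved stays moved. The work goes in short steps, Python scripts to look and compute and a shell command to move; the robot and the scene stay as the last step left them, time stands still between calls to the robot, and variables do not carry over. Pictures are saved under pics/ and viewed, about 8 in all and at most 12, crops included, and the job is handed in when it is done.

```bash
mkdir -p pics
cat > h.py <<'E'
import numpy as np, cv2
from workcell import robot
from scipy.spatial.transform import Rotation as R
def snap(n):
    p,d=robot.snapshot(n); m=robot.camera_model(n); return p,d,m
def world(d,m,u,v):
    z=d[v,u]; P=np.stack([(u-m['cx'])/m['fx']*z,(v-m['cy'])/m['fy']*z,z,np.ones_like(z)],-1)
    return (P@np.array(m['world_from_camera']).T)[...,:3]
def cloud(d,m):
    v,u=np.mgrid[:d.shape[0],:d.shape[1]]; return world(d,m,u,v)
def rot(): 
    s=robot.observe(); return np.array(s['eef_pos']),R.from_quat(np.roll(s['eef_rot'],-1))
def plan(p,Rm=None):
    "shift (scaled) and turn (scaled) from the present pose to world p, Rm (3x3)"
    p0,r=rot(); sh=r.inv().apply(np.array(p)-p0)/400
    t=np.zeros(3) if Rm is None else (r.inv()*R.from_matrix(Rm)).as_rotvec()/np.pi
    return np.round(sh,4),np.round(t,4)
E
python3 - <<'E'
from h import *
for n in ('top','scene'):
    p,d,m=snap(n); cv2.imwrite(f'pics/{n}0.png',p[...,::-1]); np.savez(f'{n}0.npz',p=p,d=d)
    print(n,{k:np.round(v,3).tolist() for k,v in m.items()})
s=robot.observe(); print(s, robot.tcp_to_grasp); print(rot()[1].as_matrix().round(3))
E
```

```text
top {'fx': 464.541, 'fy': 464.541, 'cx': 318.691, 'cy': 193.614, 'world_from_camera': [[0.016, -0.99, 0.137, 407.252], [-1.0, -0.018, -0.01, 39.27], [0.012, -0.137, -0.991, 1423.011], [0.0, 0.0, 0.0, 1.0]]}
scene {'fx': 443.416, 'fy': 443.416, 'cx': 312.57, 'cy': 206.584, 'world_from_camera': [[0.835, 0.422, -0.354, 1081.758], [0.55, -0.658, 0.514, -692.726], [-0.016, -0.624, -0.781, 1166.673], [0.0, 0.0, 0.0, 1.0]]}
{'time': 0.1, 'joints': array([ 1.06049648e+00,  4.94105699e-01,  1.34608019e+00,  1.31250301e-05,
        1.30248722e+00, -9.55160133e-02]), 'dq': array([ 8.03349869e-04, -3.19634935e-05, -1.90300170e-03,  4.54363618e-04,
        3.34346004e-04,  1.37737191e-03]), 'effort': array([ 1.58719129e-03, -8.83580589e+01, -3.84561038e+01,  3.14575698e-05,
        5.23908893e-03,  4.53616291e-07]), 'eef_pos': array([251.71279645, 571.71601631, 230.76568582]), 'eef_rot': array([ 0.69183581,  0.14523714,  0.69207224, -0.14596369]), 'ft_force': array([-0.41766963, -0.12517006,  0.49495591]), 'torque': array([ 0.00985504, -0.00620164, -0.05522656]), 'gripper_width': 85.30116825194217} 18.700000000000003
[[-0.001  0.403  0.915]
 [-0.001  0.915 -0.403]
 [-1.    -0.001 -0.   ]]
```

View pics/top0.png

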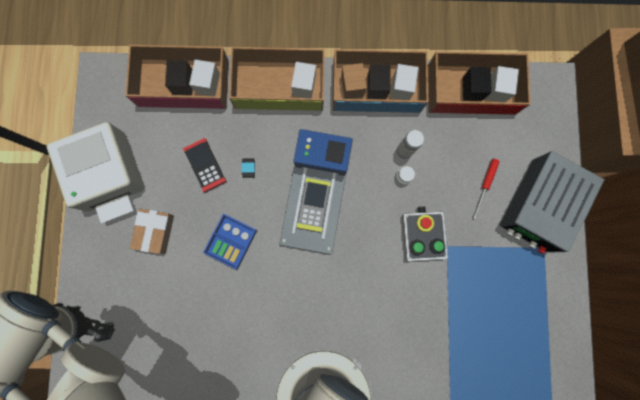

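View pics/scene0.png

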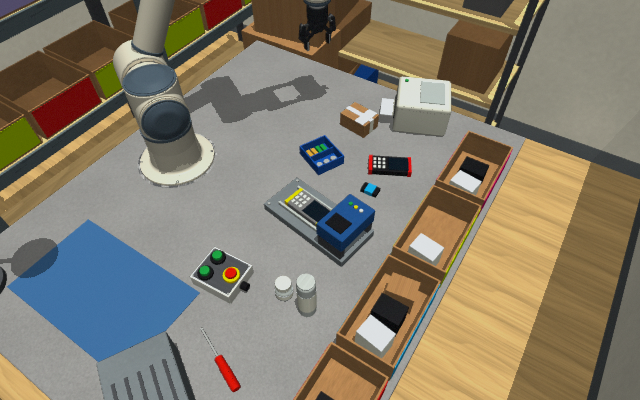

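The top view shows the tester at about (317,195), with its head at (323,152), and the pod to the right at (425,237), green buttons at (418,247) and (438,246). Next I'll measure these from colour and depth.

Run:
```python
from h import *
for n,box in (('top',(270,360,120,260)),('scene',(255,385,170,270))):
    z=np.load(n+'0.npz'); p=z['p'];d=z['d']; m=robot.camera_model(n); C=cloud(d,m); hsv=cv2.cvtColor(p,cv2.COLOR_RGB2HSV)
    H,S,V=[hsv[...,i].astype(int) for i in range(3)]
    print(n,'bench z',np.median(C[300:340,400:430,2]) if n=='top' else np.median(C[330:360,250:290,2]))
    u0,u1,v0,v1=box; M=np.zeros(d.shape,bool); M[v0:v1,u0:u1]=1
    def rect(mask,l):
        k,lab,st,_=cv2.connectedComponentsWithStats(mask.astype(np.uint8)); 
        if k<2: print(l,'none');return
        i=1+st[1:,4].argmax(); P=C[lab==i]; 
        r=cv2.minAreaRect(P[:,:2].astype(np.float32)); print(l,len(P),'c',np.round(r[0],1),'size',np.round(r[1],1),'ang',round(r[2],2),'z',np.median(P[:,2]).round(1),'mean',P.mean(0).round(1))
    Z=C[...,2]
    rect(M&(Z>22)&(Z<60),'bed+handset'); rect(M&(Z>120)&(Z<140),'headtop')
    Y=M&(H>22)&(H<35)&(S>120)&(V>90)
    k,lab,st,ce=cv2.connectedComponentsWithStats(Y.astype(np.uint8))
    for i in range(1,k):
        if st[i,4]>5: P=C[lab==i]; print('yellow',st[i],ce[i].round(1),P.mean(0).round(1))
    G=(H>45)&(H<85)&(S>120)&(V>60); X=C[...,1]
    G&=(C[...,1]<-50)&(C[...,1]>-350)&(C[...,0]>200)&(C[...,0]<700)
    k,lab,st,ce=cv2.connectedComponentsWithStats(G.astype(np.uint8))
    for i in range(1,k):
        if st[i,4]>8: P=C[lab==i]; P=P[P[:,2]>P[:,2].max()-6]; print('green',st[i],ce[i].round(1),P.mean(0).round(1), ((P.max(0)+P.min(0))/2).round(1))
    Rm=((H<8)|(H>172))&(S>150)&(V>90)&(C[...,1]<-50)&(C[...,1]>-330)&(C[...,2]>50)
    k,lab,st,ce=cv2.connectedComponentsWithStats(Rm.astype(np.uint8))
    for i in range(1,k):
        if st[i,4]>8: P=C[lab==i]; print('red',st[i],P.mean(0).round(1),((P.max(0)+P.min(0))/2).round(1))
    rect((Z>38)&(Z<52)&(C[...,1]<-120)&(C[...,1]>-330)&(C[...,0]>200)&(C[...,0]<520),'podtop')
```

```text
top bench z 0.018507003181753134
bed+handset 4210 c [553.6  43.4] size [160.2 245.6] ang 80.76 z 32.8 mean [550.6  43.4  38.4]
headtop 1880 c [713.1  17.1] size [156.  101.7] ang 80.79 z 130.8 mean [711.8  17.3 130.9]
yellow [306 179  24   6  55] [317.5 181.5] [629.   29.5  79. ]
yellow [298 224  23   7  74] [308.8 227.3] [496.   52.7  54.8]
green [434 241  10  11  83] [438.3 245.8] [ 447.6 -324.8   70.3] [ 448.6 -324.8   70.9]
green [414 243   9   9  70] [417.9 247. ] [ 444.3 -263.3   70.8] [ 443.3 -265.3   71.6]
red [421 218  10  10  77] [ 515.  -289.    66.7] [ 515.2 -288.8   67.5]
podtop 805 c [ 462.2 -279.8] size [112.5 101.2] ang 0.86 z 45.7 mean [ 463.1 -276.7   45.7]
scene bench z -0.4981017295500578
bed+handset 2822 c [599.2  30.7] size [164.5 343.1] ang 80.71 z 31.9 mean [576.   18.5  37.9]
headtop 1499 c [713.7  11.9] size [158.4 102.3] ang 80.3 z 129.6 mean [715.4   6.6 129.7]
yellow [285 188  18  17  82] [292.8 195.3] [501.8  37.8  64.3]
yellow [354 205   4   4  12] [355.5 206.5] [720.5  57.1 132.9]
green [212 250  10  10  81] [216.7 254.8] [ 444.8 -271.1   69.2] [ 444.3 -271.3   70.3]
green [199 266  11  10  88] [204.2 270.4] [ 449.1 -329.1   69.9] [ 449.4 -329.3   71. ]
red [225 268  11  11  94] [ 517.9 -296.3   65.5] [ 516.9 -295.5   61.6]
podtop 586 c [ 462.4 -282.5] size [ 94.6 114.3] ang 89.72 z 44.8 mean [ 467.9 -282.5   44.8]
```

Tester yaw is about −9.2° with its origin near (600,33.5). The button pair's midpoint is near (446,−297) with yaw about 3.6°. These match the given sizes: 60 mm cap spacing and 70 mm to the red button. I'll move to the pre-push pose.

```bash
cat >> h.py <<'E'
def down(yaw):
    c,s=np.cos(np.radians(yaw)),np.sin(np.radians(yaw)); return np.array([[0,-s,c],[0,c,s],[-1,0,0]],float)
TO=np.array([600,33.5]);TY=-9.24
def tester(x,y,z):
    v=down(TY); return np.r_[TO+x*v[:2,2]+y*v[:2,1],z]
E
python3 -c "
from h import *
print(plan(tester(-165,0,200),down(TY)))"
```

```text
(array([ 0.0779, -0.9839,  0.9398]), array([-0.0807, -0.0001,  0.0003]))
```

```bash
python3 -m inch '0.078 -0.984 0.94 -0.081 0 0 -1; 0.078 -0.984 0.94 -0.081 0 0 -1; 0.078 -0.984 0.94 -0.081 0 0 -1; 0.078 -0.984 0.94 -0.081 0 0 -1; 0.078 -0.984 0.94 -0.081 0 0 -1' 40; python3 -c "
from h import *
print(plan(tester(-165,0,200),down(TY)))"
```

```text
time: 0.72
eef_pos: [357.9, 278.0, 213.3]
eef_rot: [0.705, 0.056, 0.705, -0.057]
ft_force: [1.0, 0.1, -0.2]
gripper_width: -0.2
(array([ 0.0337, -0.5064,  0.2824]), array([ 0.0004, -0.0001,  0.0003]))
```

```bash
python3 -m inch '0.034 -0.506 0.282 0 0 0 -1; 0.034 -0.506 0.282 0 0 0 -1; 0.034 -0.506 0.282 0 0 0 -1; 0.034 -0.506 0.282 0 0 0 -1; 0.034 -0.506 0.282 0 0 0 -1'
python3 - <<'E'
from h import *
print(rot()[0]); p,d,m=snap('wrist'); cv2.imwrite('pics/wrist1.png',p[...,::-1]); np.savez('wrist1.npz',p=p,d=d); print({k:np.round(v,3).tolist() for k,v in m.items()})
print(plan(tester(-165,0,200),down(TY)))
E
```

```text
time: 1.35
eef_pos: [437.8, 57.6, 199.6]
eef_rot: [0.705, 0.057, 0.705, -0.058]
ft_force: [-0.4, 0.0, 0.2]
gripper_width: -0.0
[437.82472841  57.63056276 199.58664002]
{'fx': 309.707, 'fy': 309.707, 'cx': 317.831, 'cy': 196.743, 'tool_from_camera': [[-0.0, -0.269, 0.963, -142.686], [1.0, -0.0, 0.0, 0.526], [0.0, 0.963, 0.269, -67.63], [0.0, 0.0, 0.0, 1.0]]}
(array([-0.001 ,  0.0023, -0.0004]), array([-0.0005, -0.0003,  0.0003]))
```

View pics/wrist1.png

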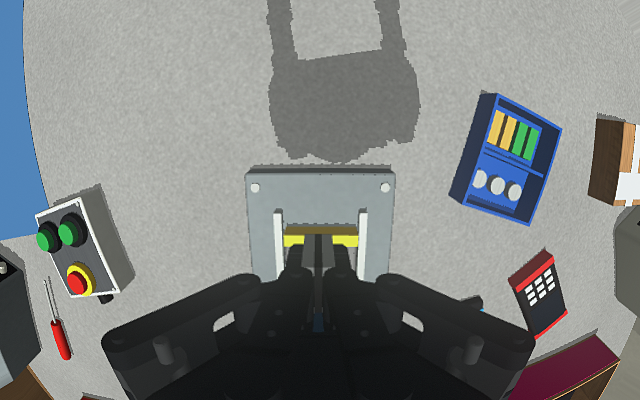

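The wrist view shows the bed's near edge at v≈170, the rails at u≈278 and 362, and the handset's yellow near end at v≈232. The shut fingers are centred at u≈318. I'll measure the near face with the wrist depth.

```bash
cat >> h.py <<'E'
def wcloud(d,m,p0,r):
    v,u=np.mgrid[:d.shape[0],:d.shape[1]].astype(float); x=u-m['cx'];y=v-m['cy'];rr=np.hypot(x,y)+1e-9;th=rr/m['fx']
    k=np.tan(np.minimum(th,1.5))/rr; P=np.stack([x*k*d,y*k*d,d],-1); T=np.array(m['tool_from_camera'])
    return r.apply((P.reshape(-1,3)@T[:3,:3].T+T[:3,3]))  .reshape(P.shape)+p0
def tof(P):
    v=down(TY); q=P[...,:2]-TO; return np.stack([q@v[:2,2],q@v[:2,1],P[...,2]],-1)
E
python3 - <<'E'
from h import *
z=np.load('wrist1.npz');p,d=z['p'],z['d'];m=robot.camera_model('wrist');p0,r=rot();C=wcloud(d,m,p0,r);T=tof(C)
hsv=cv2.cvtColor(p,cv2.COLOR_RGB2HSV).astype(int);H,S,V=[hsv[...,i] for i in range(3)]
print('bench',C[150,320],C[100,200])
Y=(H>22)&(H<35)&(S>120);Y[:,:270]=0;Y[:,370:]=0;Y[:215]=0;Y[255:]=0
P=T[Y];P=P[abs(P[:,2]-42)<20]; top=P[P[:,2]>50]; print('yellow',np.percentile(P,[1,50,99],0).round(1),'top x,y min/max',np.percentile(top,[1,99],0).round(1))
row=T[225]; print('rails',[(u,row[u].round(0).tolist()) for u in range(245,395) if row[u,2]>36 and abs(row[u,1])<60][::6])
B=(abs(C[...,2]-30)<4);B[:, :240]=0;B[:,400:]=0;B[:160]=0;B[200:]=0;print('bed',np.percentile(T[B],[1,99],0).round(1))
for n in (0,1):
  G=(H>45)&(H<85)&(S>120)&(C[...,2]>60)&((np.arange(640)<57)==bool(n))[None]&(np.arange(640)<100)[None]; P=C[G];print('green',P.shape,P.mean(0).round(1),((np.percentile(P,2,0)+np.percentile(P,98,0))/2).round(1))
E
```

```text
bench [411.82509385  65.98105035  -0.43058136] [ 3.29478609e+02 -5.94043103e+01 -1.76575928e-01]
yellow [[-113.1  -35.    30.1]
 [-111.7    7.8   50.7]
 [ -99.9   39.1   55.7]] top x,y min/max [[-112.7  -35.    50.3]
 [ -99.9   39.2   55.9]]
rails [(274, [-118.0, -46.0, 42.0]), (280, [-118.0, -40.0, 41.0]), (362, [-118.0, 46.0, 41.0])]
bed [[-171.5  -76.    26.6]
 [-143.    79.3   33.1]]
green (323, 3) [ 441.4 -259.2   68.9] [ 442.  -263.7   65.2]
green (254, 3) [ 445.4 -315.7   70.3] [ 446.3 -322.5   65.4]
```

```bash
python3 -m inch '0.3 0.006 0 0 0 0 -1; 0.3 0.006 0 0 0 0 -1; 0.405 0.006 0.03 0 0 0 -1; 0.405 0.006 0.06 0 0 0 -1; 0.405 0.006 0.06 0 0 0 -1'; python3 -c "
from h import *
print(tof(rot()[0]),plan(tester(-50,1,37.5),down(TY)))"
```

```text
time: 2.02
eef_pos: [462.5, 57.9, 38.9]
eef_rot: [0.705, 0.057, 0.704, -0.058]
ft_force: [-0.5, 0.2, -0.2]
gripper_width: 0.3
[-139.65344707    1.96208275   38.87185423] (array([ 0.0037, -0.0022,  0.2241]), array([-0.0003,  0.0003,  0.0002]))
```

```bash
python3 -m inch '0.003 -0.001 0.03 0 0 0 -1; 0.003 -0.001 0.055 0 0 0 -1; 0.003 -0.001 0.08 0 0 0 -1; 0.003 -0.001 0.105 0 0 0 -1; 0.003 -0.001 0.13 0 0 0 -1';python3 -m inch '0 0 0.025 0 0 0 -1; 0 0 0.045 0 0 0 -1; 0 0 0.06 0 0 0 -1; 0 0 0.075 0 0 0 -1; 0 0 0.085 0 0 0 -1'; python3 -c "
from h import *
print(tof(rot()[0]))"
```

```text
time: 2.65
eef_pos: [514.3, 48.9, 37.7]
eef_rot: [0.705, 0.057, 0.705, -0.058]
ft_force: [-3.4, -0.2, 2.1]
gripper_width: -0.0
time: 3.28
eef_pos: [548.3, 43.4, 37.7]
eef_rot: [0.705, 0.057, 0.704, -0.058]
ft_force: [-2.1, 0.4, 0.5]
gripper_width: -0.1
[-52.6360883    1.42102426  37.72931953]
```

Contact made, with about 2–3 N of sliding force. Around 17 mm remains, so I'll go slowly until the force rises.

```bash
python3 -m inch '0 0 0.007 0 0 0 -1; 0 0 0.014 0 0 0 -1; 0 0 0.021 0 0 0 -1; 0 0 0.027 0 0 0 -1; 0 0 0.032 0 0 0 -1';python3 -m inch '0 0 0.003 0 0 0 -1; 0 0 0.006 0 0 0 -1';python3 -m inch '0 0 0.003 0 0 0 -1; 0 0 0.006 0 0 0 -1'; python3 -c "
from h import *
print(tof(rot()[0]))"
```

```text
time: 3.9
eef_pos: [561.0, 41.3, 37.7]
eef_rot: [0.705, 0.057, 0.704, -0.058]
ft_force: [-2.2, 1.2, 0.0]
gripper_width: 0.1
time: 4.15
eef_pos: [563.4, 40.9, 37.7]
eef_rot: [0.705, 0.057, 0.704, -0.058]
ft_force: [-2.1, 0.7, 1.4]
gripper_width: 0.2
time: 4.4
eef_pos: [563.9, 40.8, 37.6]
eef_rot: [0.704, 0.057, 0.706, -0.058]
ft_force: [-15.6, 3.8, 11.4]
gripper_width: 0.1
[-36.80829745   1.38992957  37.62376558]
```

Force jumped to 16 N at tester x = −36.8, against an expected −36. I'll hold for a moment, back off, rise and look.

```bash
python3 -m inch '0 0 0.002 0 0 0 -1; 0 0 0.002 0 0 0 -1; 0 0 0.002 0 0 0 -1'; python3 -m inch '0 0 -0.01 0 0 0 -1; 0 0 -0.06 0 0 0 -1; 0 0 -0.12 0 0 0 -1; -0.15 0 -0.2 0 0 0 -1; -0.3 0 -0.25 0 0 0 -1'; python3 -m inch '-0.15 0 0 0 0 0 -1;-0.15 0 0 0 0 0 -1'
python3 - <<'E'
from h import *
p0,r=rot();print(p0);p,d,m=snap('wrist'); cv2.imwrite('pics/wrist2.png',p[...,::-1]);C=wcloud(d,m,p0,r);T=tof(C)
hsv=cv2.cvtColor(p,cv2.COLOR_RGB2HSV).astype(int);H,S,V=[hsv[...,i] for i in range(3)]
Y=(H>22)&(H<35)&(S>120)&(abs(T[...,1])<42)&(T[...,0]<0)&(T[...,2]>25)&(T[...,2]<60)
P=T[Y];print(len(P)); 
if len(P): print(np.percentile(P,[1,50,99],0).round(1))
p,d,m=snap('top'); C=tof(cloud(d,m)); hsv=cv2.cvtColor(p,cv2.COLOR_RGB2HSV).astype(int);H,S=hsv[...,0],hsv[...,1]
Y=(H>22)&(H<35)&(S>120)&(abs(C[...,1])<42)&(abs(C[...,0])<130)&(C[...,2]>35)&(C[...,2]<65)
if Y.any(): print('top',Y.sum(),np.percentile(C[Y],[1,50,99],0).round(1))
print(plan([446.4,-297,150],down(3.6)))
E
```

```text
time: 4.78
eef_pos: [563.8, 40.8, 37.6]
eef_rot: [0.703, 0.057, 0.706, -0.058]
ft_force: [-5.9, 2.4, 4.5]
gripper_width: 0.1
time: 5.4
eef_pos: [466.0, 56.8, 152.9]
eef_rot: [0.703, 0.057, 0.707, -0.058]
ft_force: [2.0, 0.3, -0.3]
gripper_width: -0.0
time: 5.65
eef_pos: [468.7, 56.9, 217.2]
eef_rot: [0.706, 0.057, 0.704, -0.057]
ft_force: [0.1, -0.9, -0.7]
gripper_width: -0.0
[468.66088995  56.89847831 217.19789756]
3
[[-26.5 -36.8  35.8]
 [-26.3 -36.4  36.3]
 [-25.2 -36.4  43.4]]
top 3 [[-17.4  30.2  52.6]
 [-17.2  33.   55.9]
 [-16.6  36.1  58.3]]
(array([ 0.159 , -0.881 ,  0.0933]), array([-0.0716, -0.0013,  0.0002]))
```

View pics/wrist2.png

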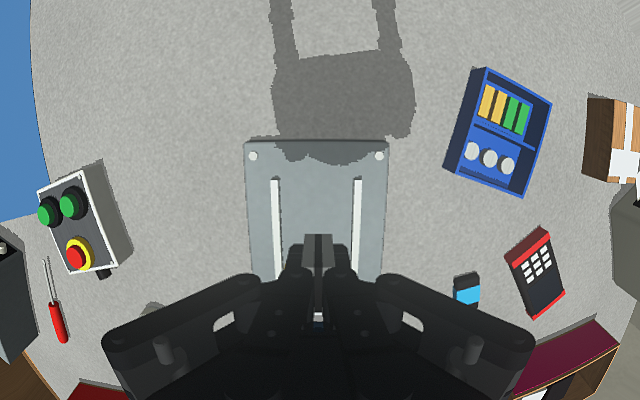

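The wrist view shows the handset home: its near face is at about −26.4 and the bed's near edge at −171.5, so 145 mm apart, which is exactly the home value. Now I'll move to above the pod, opening the fingers to about 45 mm.

```bash
python3 -m inch '0.05 -0.881 0.02 -0.072 0 0 0.06; 0.05 -0.881 0.02 -0.072 0 0 0.06; 0.05 -0.881 0.02 -0.072 0 0 0.06; 0.05 -0.881 0.02 -0.072 0 0 0.06; 0.05 -0.881 0.02 -0.072 0 0 0.06'; python3 -c "
from h import *
print(plan([420,-297,150],down(3.6)))"
```

```text
time: 6.38
eef_pos: [423.8, -242.8, 195.0]
eef_rot: [0.705, -0.022, 0.709, 0.023]
ft_force: [1.5, -0.4, -0.1]
gripper_width: 45.1
(array([ 0.1124, -0.1347, -0.0174]), array([ 0.0003, -0.0019, -0.0004]))
```

```bash
python3 -m inch '0.11 -0.135 -0.017 0 -0.002 0 0.06; 0.11 -0.135 -0.017 0 -0.002 0 0.06; 0.11 -0.135 -0.017 0 -0.002 0 0.06'
python3 - <<'E'
from h import *
p0,r=rot();print(p0);p,d,m=snap('wrist'); cv2.imwrite('pics/wrist3.png',p[...,::-1]);C=wcloud(d,m,p0,r)
hsv=cv2.cvtColor(p,cv2.COLOR_RGB2HSV).astype(int);H,S,V=[hsv[...,i] for i in range(3)]
G=((H>45)&(H<85)&(S>110)&(C[...,2]>60)&(C[...,2]<80)).astype(np.uint8)
k,lab,st,ce=cv2.connectedComponentsWithStats(G)
for i in range(1,k):
    if st[i,4]>60:
        P=C[lab==i];z=np.percentile(P[:,2],80);P=P[abs(P[:,2]-z)<2.5];c,R_=cv2.minEnclosingCircle(P[:,:2].astype(np.float32));print(st[i],'z',z.round(1),'mean',P.mean(0).round(1),'circ',np.round(c,1),round(R_,1))
# fingers in tool frame
D=r.inv().apply((C-p0).reshape(-1,3)).reshape(C.shape); F=(abs(D[...,1])<60)&(D[...,0]>-40)&(D[...,0]<10)&(abs(D[...,2])<25)&(d>0)
for s in (-1,1):
    P=D[F&(np.sign(D[...,1])==s)]
    if len(P): print('finger',s,len(P),np.percentile(P,[1,50,99],0).round(1)); Q=P[P[:,0]>np.percentile(P[:,0],98)-4];print(' tip',np.percentile(Q,[2,98],0).round(1))
E
```

```text
time: 6.75
eef_pos: [419.4, -296.6, 149.6]
eef_rot: [0.706, -0.021, 0.707, 0.023]
ft_force: [0.2, -0.5, 0.7]
gripper_width: 45.3
[ 419.44645729 -296.55912497  149.61833498]
[ 334  213   36   38 1007] z 69.4 mean [ 442.2 -268.2   68.8] circ [ 442.4 -267.6] 14.9
[258 217  37  36 831] z 69.4 mean [ 445.5 -325.3   68.8] circ [ 447.4 -326.7] 15.0
[ 30 230  46  40 300] z 78.2 mean [ 488.6 -570.3   77.8] circ [ 487.1 -574.2] 35.1
finger -1 1544 [[-39.9 -35.5 -10.8]
 [-26.2 -23.1  -6.4]
 [ -4.2 -21.9  10.9]]
 tip [[ -9.2 -28.6 -10.5]
 [ -2.4 -21.9  10. ]]
finger 1 1545 [[-39.9  22.7 -10.8]
 [-25.9  24.   -6.4]
 [ -4.   36.3  11.2]]
 tip [[ -9.   22.7 -10.5]
 [ -2.   29.9  10. ]]
```

View pics/wrist3.png

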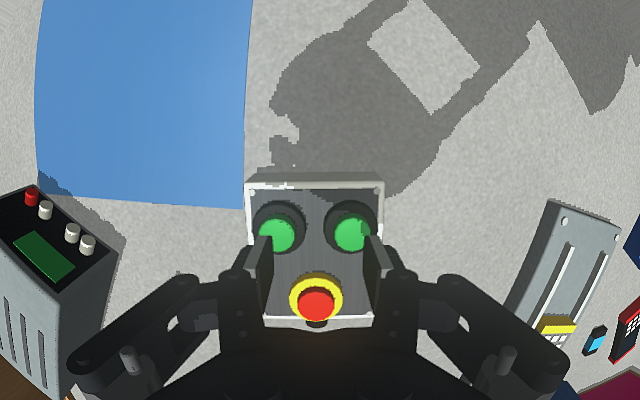

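The buttons measure (442.4,−267.6) and (447.4,−326.7) with tops at z=69, so the midpoint is (444.9,−297.1) and the yaw about 4.4°. In the picture they're at (277,234) and (351,231), and the fingertips straddle their outer halves. I'll widen to about 53 mm so the tips sit on the cap centres, then go down.

```bash
python3 -c "
from h import *
print(plan([444.9,-297.1,80],down(4.4)))"
```

```text
(array([ 0.176 , -0.0069,  0.0622]), array([-0.0041, -0.0002, -0.0009]))
```

```bash
python3 -m inch '0.06 -0.007 0.062 -0.004 0 -0.001 0.25; 0.12 -0.007 0.062 -0.004 0 -0.001 0.25; 0.176 -0.007 0.062 -0.004 0 -0.001 0.25; 0.176 -0.007 0.062 -0.004 0 -0.001 0.25'
python3 - <<'E'
from h import *
print(plan([444.9,-297.1,70],down(4.4)))
p0,r=rot();p,d,m=snap('wrist'); cv2.imwrite('pics/wrist4.png',cv2.resize(p[150:350,200:440,::-1],None,fx=3,fy=3))
C=wcloud(d,m,p0,r);D=r.inv().apply((C-p0).reshape(-1,3)).reshape(C.shape); F=(abs(D[...,1])<60)&(D[...,0]>-40)&(D[...,0]<5)&(abs(D[...,2])<25)&(d>0)
for s in (-1,1):
    P=D[F&(np.sign(D[...,1])==s)];Q=P[P[:,0]>np.percentile(P[:,0],98)-4];print(' tip',np.percentile(Q,[2,98],0).round(1))
E
```

```text
time: 7.3
eef_pos: [444.7, -295.4, 79.6]
eef_rot: [0.706, -0.027, 0.707, 0.028]
ft_force: [0.4, 0.4, 0.6]
gripper_width: 53.3
(array([ 0.024 , -0.0043,  0.0003]), array([ 0.0004, -0.0007, -0.0003]))
 tip [[ -9.9 -32.3 -10.4]
 [ -3.3 -26.   10.8]]
 tip [[ -9.8  26.6 -10.5]
 [ -3.6  31.9  10.6]]
```

View pics/wrist4.png

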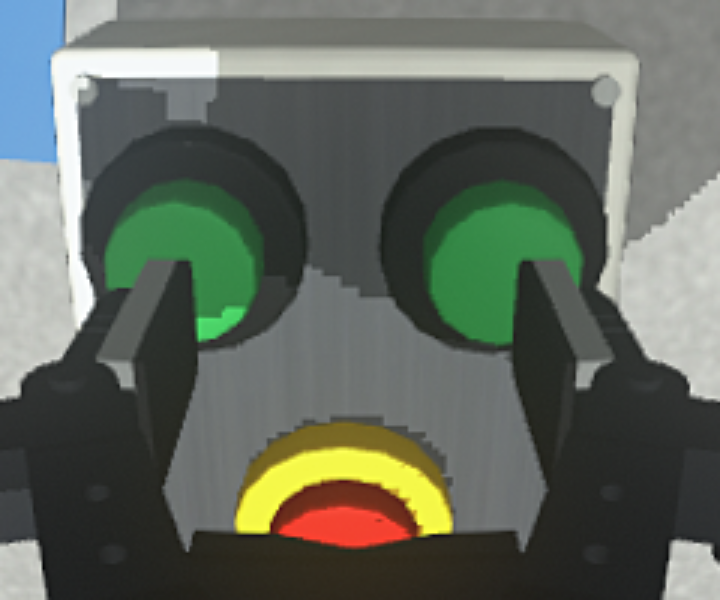

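Both tips are above the caps, and the plan's −1.7 mm correction along tool y agrees with the picture. Descending now.

```bash
python3 -m inch '0.012 -0.004 0 0 0 0 0.25; 0.024 -0.004 0 0 0 0 0.25; 0.03 -0.004 0 0 0 0 0.25; 0.034 -0.004 0 0 0 0 0.25; 0.038 -0.004 0 0 0 0 0.25';python3 -m inch '0.003 0 0 0 0 0 0.25;0.006 0 0 0 0 0 0.25; 0.009 0 0 0 0 0 0.25'
```

```text
time: 7.98
eef_pos: [445.2, -297.7, 65.3]
eef_rot: [0.706, -0.028, 0.707, 0.027]
ft_force: [0.5, 0.9, 1.5]
gripper_width: 53.1
time: 8.35
eef_pos: [445.2, -297.7, 61.7]
eef_rot: [0.706, -0.028, 0.707, 0.027]
ft_force: [-0.9, 0.9, 5.5]
gripper_width: 53.3
```

```bash
python3 -m inch '0.004 0 0 0 0 0 0.25;0.008 0 0 0 0 0 0.25; 0.011 0 0 0 0 0 0.25';python3 -m inch '0.002 0 0 0 0 0 0.25;0.004 0 0 0 0 0 0.25'
```

```text
time: 8.72
eef_pos: [445.2, -297.7, 57.4]
eef_rot: [0.706, -0.028, 0.707, 0.027]
ft_force: [-0.5, 1.0, 8.5]
gripper_width: 53.4
time: 8.98
eef_pos: [445.3, -297.8, 56.9]
eef_rot: [0.706, -0.028, 0.707, 0.027]
ft_force: [-8.4, 6.5, 41.5]
gripper_width: 53.6
```

Bottomed out, with both buttons down after about 8 mm of travel. I'll hold for 3 s with less force.

```bash
python3 -m inch '0.0005 0 0 0 0 0 0.25;0.0005 0 0 0 0 0 0.25;0.0005 0 0 0 0 0 0.25;0.0005 0 0 0 0 0 0.25;0.0005 0 0 0 0 0 0.25'
python3 - <<'E'
from h import *
p0,r=rot();p,d,m=snap('wrist'); cv2.imwrite('pics/wrist5.png',cv2.resize(p[150:350,200:440,::-1],None,fx=3,fy=3))
E
```

```text
time: 9.6
eef_pos: [445.2, -297.7, 57.2]
eef_rot: [0.707, -0.028, 0.707, 0.027]
ft_force: [-3.8, 3.0, 16.5]
gripper_width: 53.4
```

View pics/wrist5.png

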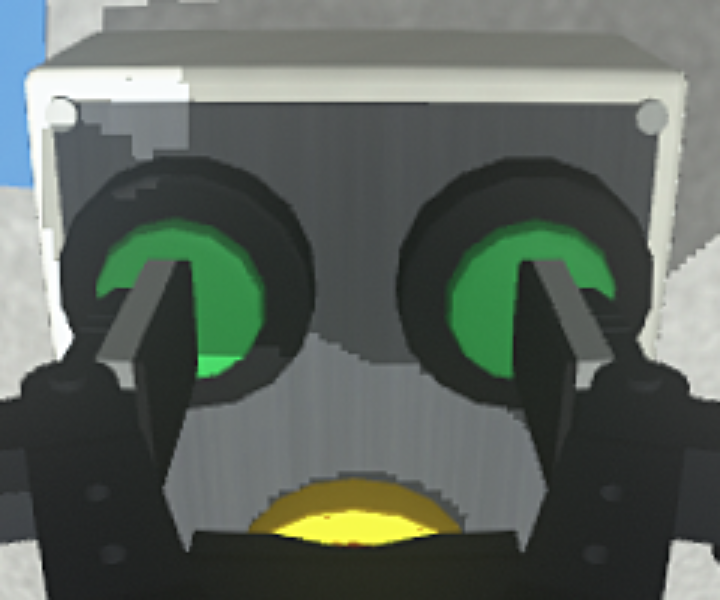

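Both caps (at about (190,290) and (530,290)) are nearly level with their collars, equally deep, under 16.5 N. I'll keep holding.

```bash
for i in 1; do python3 -m inch '0.0007 0 0 0 0 0 0.25;0.0007 0 0 0 0 0 0.25;0.0007 0 0 0 0 0 0.25;0.0007 0 0 0 0 0 0.25;0.0007 0 0 0 0 0 0.25'; done; python3 -m inch '0.001 0 0 0 0 0 0.25;0.001 0 0 0 0 0 0.25;0.001 0 0 0 0 0 0.25;0.001 0 0 0 0 0 0.25;0.001 0 0 0 0 0 0.25'; python3 -m inch '0.001 0 0 0 0 0 0.25;0.001 0 0 0 0 0 0.25;0.001 0 0 0 0 0 0.25;0.001 0 0 0 0 0 0.25;0.001 0 0 0 0 0 0.25';python3 -m inch '0.001 0 0 0 0 0 0.25;0.001 0 0 0 0 0 0.25;0.001 0 0 0 0 0 0.25;0.001 0 0 0 0 0 0.25;0.001 0 0 0 0 0 0.25'
```

```text
time: 10.28
eef_pos: [445.2, -297.7, 57.3]
eef_rot: [0.707, -0.028, 0.707, 0.027]
ft_force: [-2.2, 2.7, 12.2]
gripper_width: 53.6
time: 10.9
eef_pos: [445.2, -297.7, 57.3]
eef_rot: [0.707, -0.028, 0.707, 0.027]
ft_force: [-3.2, 2.2, 13.2]
gripper_width: 52.9
time: 11.52
eef_pos: [445.2, -297.7, 57.3]
eef_rot: [0.707, -0.028, 0.706, 0.027]
ft_force: [-2.3, 2.0, 12.4]
gripper_width: 53.7
time: 12.15
eef_pos: [445.3, -297.7, 57.3]
eef_rot: [0.707, -0.028, 0.706, 0.027]
ft_force: [-2.3, 2.0, 13.7]
gripper_width: 53.2
```

Over 3 s held at 12 N or more, with 9 N needed. I'll release straight up, back away and check.

```bash
python3 -m inch '-0.01 0 0 0 0 0 0.25;-0.025 0 0 0 0 0 0.25;-0.06 0 0 0 0 0 0.25;-0.15 0 -0.05 0 0 0 0.25;-0.3 0 -0.1 0 0 0 0.25'; python3 -m inch '-0.2 0 0 0 0 0 0.25; -0.2 0 0 0 0 0 0.25;-0.2 0 0 0 0 0 0.25'
python3 - <<'E'
from h import *
p0,r=rot();print(p0);p,d,m=snap('wrist'); cv2.imwrite('pics/wrist6.png',p[...,::-1]);C=wcloud(d,m,p0,r)
hsv=cv2.cvtColor(p,cv2.COLOR_RGB2HSV).astype(int);H,S,V=[hsv[...,i] for i in range(3)]
G=((H>45)&(H<85)&(S>110)&(C[...,2]>50)&(C[...,2]<80)).astype(np.uint8)
k,lab,st,ce=cv2.connectedComponentsWithStats(G)
for i in range(1,k):
    if st[i,4]>60: P=C[lab==i];print(st[i],np.percentile(P[:,2],80).round(1),P.mean(0).round(1))
T=tof(C);Y=(H>22)&(H<35)&(S>120)&(abs(T[...,1])<42)&(T[...,0]<0)&(T[...,0]>-130)&(T[...,2]>25)&(T[...,2]<60)
print('handset near end',Y.sum(),np.percentile(T[Y],[2,50,98],0).round(1) if Y.any() else '')
a=np.load('top0.npz');p,d,m=snap('top'); A=cloud(a['d'],m);B=cloud(d,m)
ch=(abs(A[...,2]-B[...,2])>15)&(a['d']>0)&(d>0); print('changed px outside arm', ch[130:280,125:290].sum(), ch[:,450:].sum(), ch[120:215,360:450].sum())
cv2.imwrite('pics/top2.png',p[...,::-1])
E
```

```text
time: 12.78
eef_pos: [404.4, -300.0, 177.2]
eef_rot: [0.706, -0.027, 0.707, 0.028]
ft_force: [1.2, -1.6, -0.0]
gripper_width: 53.4
time: 13.15
eef_pos: [404.9, -300.4, 259.1]
eef_rot: [0.707, -0.028, 0.706, 0.027]
ft_force: [-0.7, 0.1, -0.6]
gripper_width: 53.2
[ 404.91511844 -300.4324828   259.11434306]
[279 197  26  25 488] 69.4 [ 447.1 -326.9   68.5]
[332 197  25  25 481] 69.5 [ 442.6 -267.6   68.6]
[ 91 209  39  30 162] 78.4 [ 487.  -572.9   76.1]
handset near end 396 [[-26.9 -38.   32. ]
 [-24.2  -4.9  53.5]
 [-13.6  35.5  55.5]]
changed px outside arm 11 11390 8
```

View pics/wrist6.png

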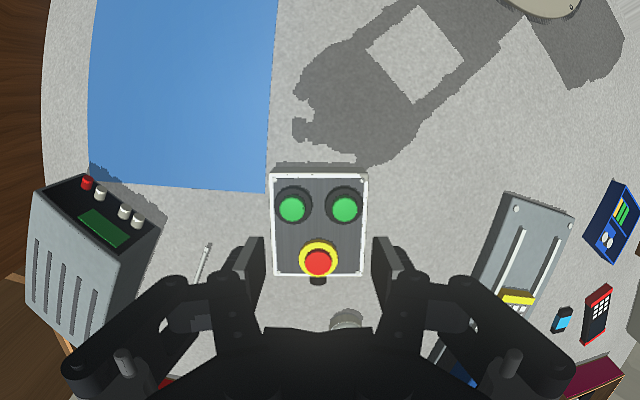

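View pics/top2.png

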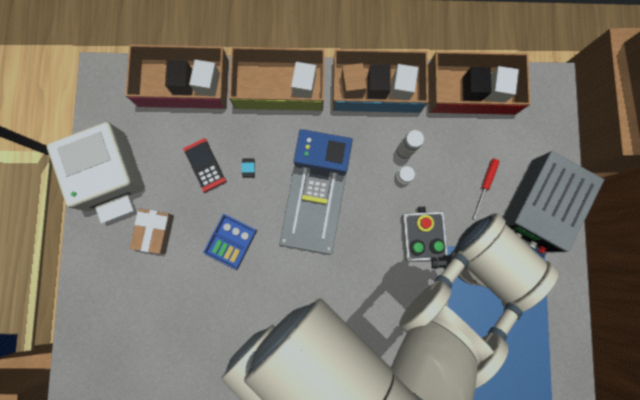

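Both caps are back up at z = 69.4, the pod hasn't moved and the handset is still home. The bystanders are undisturbed and the arm is clear, so I'm handing in.

```bash
python3 -c "
from workcell import robot
print(robot.finish_job())"
```

```text
the job is handed in; nothing more can be done
None
```

I pushed the handset home with the shut fingertips. I then pressed both green buttons together for just over 3 s, released them, backed off and handed the job in; no verdict was reported.

- **Handset:** the push force jumped from about 2 N to 16 N at the stop. Afterwards the near face sat about 145 mm from the bed's near edge, which is the home distance. My absolute tester position is only good to about 2 mm, and the stop itself is hidden under the head, so I had no direct view of that contact.
- **Buttons:** the fingers bottomed out after about 8 mm of travel and held at 12–16 N, where 9 N is needed. Force peaked briefly at 41 N at the tool as they bottomed. After release, both caps were back up at z = 69.4 mm.
- **Pod and bystanders:** the caps were within about 0.5 mm of where they were before the press, so the pod did not move. The red button was not touched. The bystanders look the same in the before and after top views.
- **Check that disagreed:** the first two cameras put the buttons up to 8 mm apart in y. I settled their position with a close wrist view, which matched the 60 mm spacing to within 1 mm.
- **Check that told me nothing:** the before/after depth comparison on the right side of the bench was swamped by the arm in view, so I judged the screwdriver there by eye.

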